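# Lay out chair spindles by length

### The arm

A 7-joint arm with a two-finger parallel gripper is mounted at the origin on the work surface. World frame = base frame: x ahead of the robot, y to its left, z up, the work surface at z = 0. Lengths are in m, angles in rad, forces in N, time in s.
With the tool pointing down it reaches from about 0.4 to 0.9 m from the base axis. Payload 5.6 kg.
Tool frame: the origin (TCP) lies midway between the tips of the shut fingers; the grasp point (between the pads) lies manip.grip_point_offset behind it (manip.grip_point_offset is the distance from the TCP to the grasp point, in m); z points along the fingers, y is the line along which they close (so a half turn about z gives the same grasp; the last joint's range is limited). The gripper opens to 92 mm and grips with 3 to 60 N. Pads are 20 mm wide; open, the fingers measure 128 mm over their backs; the gripper's body (75 mm by 189 mm) begins 69 mm behind the grasp point.
Start: joints at [1.172, 0.468, -0.012, 1.603, 0.006, 1.071, -0.056], TCP at [0.226, -0.609, 0.18] pointing down, gripper open.
Joint ranges: [-2.53, 2.53], [-0.31, 2.02], [-1.57, 1.55], [0.28, 2.44], [-1.29, 4.43], [0.15, 1.84], [-2.92, 2.92]. Speed limits (rad/s): [2.57, 2.57, 3.14, 3.14, 3.14, 3.14, 3.14].

### API

Orientations are given as a rotation vector (axis times angle).
In Python, from plant import manip, status, viewer gives the robot as it stands. Calls block until the motion is done:
- manip.movep(position, orientation): joint-space move of the TCP to a pose.
- manip.move_straight(position, rate=0.15, orientation=None, contact_N=None): straight line of the TCP; orientation=None keeps the orientation; rate is the mean speed in m/s. With contact_N (N) it stops when the force on the tool has changed by that much, and returns True; else False.
- manip.move_j(angles): joint-space move.
- manip.gripper_to(opening): finger opening in m; the grip force is fixed at half the most; returns when the fingers have stopped.
- manip.sleep(seconds).
- manip.inverse_kinematics(position, orientation): joint angles nearest the present ones, or None.
- status.get_obs(): the state.
- viewer.capture(name): name is "scene" or "top"; returns a dict with "frame" (384x512x3 uint8, blue, green, red), "range_z" (384x512 float32, m along the optical axis (not along the pixel's ray), 0 where there is no reading), "camera_matrix" (3x3 intrinsics, pixels), "rvec" (rotation vector, rad) and "tvec" (3), from world to camera coordinates, as OpenCV has them. Camera axes: x right, y down, z forward; pixel columns grow to the right and rows downward; lengths in m; the calibration is good to about 2 mm. A picture is of the moment at which its call begins.
A pose or a line that the arm cannot do raises manip.MotionError and nothing moves.
- manip.hand_in(): hands the job in; it is judged then, once.
The state is a dict: "clock": time; "qpos": joint angles; "joint_velocities": joint speeds; "effort": joint torques, N m; "position": TCP position; "orientation": TCP orientation; "force": force on the tool from outside, world axes, zero at the start; "wrist_torque": the same for the moment, N m; "width": finger opening in m; "finger_force": force on a finger pad.
Only numpy, scipy, OpenCV 4.12 (cv2) and the standard library are available. Lean on these libraries where they do the work, as an engineer would, in place of code of your own. Each camera call takes 0.05 s, during which the arm holds its last target. There are 200 camera calls.

### The job

Lay the four turned spindles out for glue-up on the marked layout board, one to each cross mark and in order of length, with the longest on the mark next to the end block that has the dowel post. Each spindle should lie flat, along the long stroke of its mark and with its middle on the cross. Do not knock over the glue bottle.

Things in the scene. Friction and masses are not known exactly. Their poses are not given: they have to be found in the camera images.
- spindle80: Loose beech chair spindle, 80 mm long, the shortest of four, lying on the grey felt mat (320 x 300 x 3 mm). Its middle 40 mm is a square block 20 x 20 mm; round arms under 19 mm across at both ends. Origin: its very centre, 10 mm above what it lies on; x along its length, y and z across. About 20 g, give or take a third. Take it from above across the block.
- spindle110: Loose beech chair spindle, 110 mm long, the second shortest of four, lying on the grey felt mat (320 x 300 x 3 mm). Its middle 40 mm is a square block 20 x 20 mm; round arms under 19 mm across at both ends. Origin: its very centre, 10 mm above what it lies on; x along its length, y and z across. About 28 g, give or take a third. Take it from above across the block.
- spindle140: Loose beech chair spindle, 140 mm long, the second longest of four, lying on the grey felt mat (320 x 300 x 3 mm). Its middle 40 mm is a square block 20 x 20 mm; round arms under 19 mm across at both ends. Origin: its very centre, 10 mm above what it lies on; x along its length, y and z across. About 35 g, give or take a third. Take it from above across the block.
- spindle170: Loose beech chair spindle, 170 mm long, the longest of four, lying on the grey felt mat (320 x 300 x 3 mm). Its middle 40 mm is a square block 20 x 20 mm; round arms under 19 mm across at both ends. Origin: its very centre, 10 mm above what it lies on; x along its length, y and z across. About 42 g, give or take a third. Take it from above across the block.
- mark1: Dark inlaid cross in the top of the pale layout board (210 x 300 x 12 mm, fixed to the bench left or right of the robot, a little turned): long stroke 196 mm, short stroke 40 mm. Origin: its centre at the board's top, 12 mm above the bench; x along the long stroke, y along the short one and the row, z up. At one end of the row. The four are alike, 75 mm apart.
- mark2: Dark inlaid cross in the top of the pale layout board (210 x 300 x 12 mm, fixed to the bench left or right of the robot, a little turned): long stroke 196 mm, short stroke 40 mm. Origin: its centre at the board's top, 12 mm above the bench; x along the long stroke, y along the short one and the row, z up. Second in the row, next to mark1. The four are alike, 75 mm apart.
- mark3: Dark inlaid cross in the top of the pale layout board (210 x 300 x 12 mm, fixed to the bench left or right of the robot, a little turned): long stroke 196 mm, short stroke 40 mm. Origin: its centre at the board's top, 12 mm above the bench; x along the long stroke, y along the short one and the row, z up. Third in the row, next to mark4. The four are alike, 75 mm apart.
- mark4: Dark inlaid cross in the top of the pale layout board (210 x 300 x 12 mm, fixed to the bench left or right of the robot, a little turned): long stroke 196 mm, short stroke 40 mm. Origin: its centre at the board's top, 12 mm above the bench; x along the long stroke, y along the short one and the row, z up. At the other end of the row. The four are alike, 75 mm apart.
- post_block: Fixed wooden block, 60 x 44 x 20 mm, with an upright pale 16 mm dowel post on it (60 mm high in all), on the bench just off one end of the row of marks, in line with it, 72 mm beyond the last mark. Off the other end stands a like block without a post. Which end has the post changes. Origin: centre of its underside, z up.
- glue_bottle: Bystander: white plastic glue bottle with a blue cap, 54 mm across and 130 mm high, standing loose on the bench beyond the board and mat, about midway. Origin: centre of its underside, z up. To be left standing.

How it is judged:
At the end, for the whole second after the job is handed in: The spindles run from 170, 140, 110 to 80 mm starting at the mark nearest the dowel post; each lies flat on the board with its centre within 12 mm (horizontally) of its mark's centre and its length within 0.2 rad of the mark's long stroke, released and at rest (((horizontal distance between post_block and mark4 below 0.12 m and horizontal distance between spindle80 and mark1 below 0.012 m and z of spindle80 in the frame of mark1 between 0.005 and 0.014 m and angle between the x axis of spindle80 and the x axis of mark1, either way round below 0.2 rad and horizontal distance between spindle110 and mark2 below 0.012 m and z of spindle110 in the frame of mark2 between 0.005 and 0.014 m and angle between the x axis of spindle110 and the x axis of mark2, either way round below 0.2 rad and horizontal distance between spindle140 and mark3 below 0.012 m and z of spindle140 in the frame of mark3 between 0.005 and 0.014 m and angle between the x axis of spindle140 and the x axis of mark3, either way round below 0.2 rad and horizontal distance between spindle170 and mark4 below 0.012 m and z of spindle170 in the frame of mark4 between 0.005 and 0.014 m and angle between the x axis of spindle170 and the x axis of mark4, either way round below 0.2 rad) or (horizontal distance between post_block and mark1 below 0.12 m and horizontal distance between spindle80 and mark4 below 0.012 m and z of spindle80 in the frame of mark4 between 0.005 and 0.014 m and angle between the x axis of spindle80 and the x axis of mark4, either way round below 0.2 rad and horizontal distance between spindle110 and mark3 below 0.012 m and z of spindle110 in the frame of mark3 between 0.005 and 0.014 m and angle between the x axis of spindle110 and the x axis of mark3, either way round below 0.2 rad and horizontal distance between spindle140 and mark2 below 0.012 m and z of spindle140 in the frame of mark2 between 0.005 and 0.014 m and angle between the x axis of spindle140 and the x axis of mark2, either way round below 0.2 rad and horizontal distance between spindle170 and mark1 below 0.012 m and z of spindle170 in the frame of mark1 between 0.005 and 0.014 m and angle between the x axis of spindle170 and the x axis of mark1, either way round below 0.2 rad)) and linear speed of each of spindle80, spindle110, spindle140, spindle170 below 0.01 m/s and angular speed of each of spindle80, spindle110, spindle140, spindle170 below 0.1 rad/s); the robot touches nothing.
It fails at once if the glue bottle is knocked over (angle between glue_bottle's own z axis and vertical above 0.6 rad).
It also fails if it takes over 96 s, if anything falls off the work surface, if the arm or the gripper's body presses on something with over 40 N, if the wrist force passes 120 N, or if a joint passes its speed limit or range.

## Working session

There is one attempt and no reset: what is moved stays moved. The work goes in short steps, each a Python script; the robot and the scene stay as the last script left them, time stands still between calls to the robot, and variables do not carry over. Pictures are saved under pics/ and viewed, at most 14 in all, crops included, and the job is handed in when it is done.

```bash
mkdir -p pics; ls; python3 - <<'E'
from plant import manip,status,viewer
import cv2,numpy as np
for n in("top","scene"):
    c=viewer.capture(n); cv2.imwrite(f"pics/{n}0.png",c["frame"]); np.savez(f"{n}0.npz",**c)
    R=cv2.Rodrigues(c["rvec"])[0]; print(n,c["camera_matrix"].tolist(),(-R.T@np.ravel(c["tvec"])).round(3))
o=status.get_obs();print(o["clock"],o["position"],o["orientation"],o["width"],manip.grip_point_offset)
E
```

```text
pics
top [[449.1127656210019, 0.0, 258.7170651429388], [0.0, 449.1127656210019, 191.43358172010164], [0.0, 0.0, 1.0]] [ 0.484 -0.019  1.122]
scene [[386.3673130216714, 0.0, 254.62901371166555], [0.0, 386.3673130216714, 194.67022039960526], [0.0, 0.0, 1.0]] [ 1.317 -0.263  0.796]
0.1 [ 0.22614    -0.60877418  0.17914635] [-3.09050960e+00 -5.55605760e-01  6.56368603e-04] 0.09195124450724014 0.0187
```

View pics/top0.png

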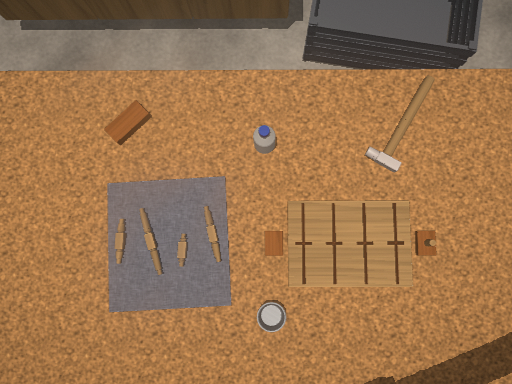

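View pics/scene0.png

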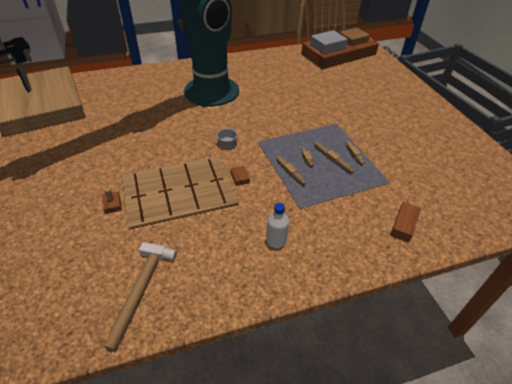

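The board is on the right (y<0). The post is at the far right, about (430,243), and the plain block is at (274,243). The spindles lie on the mat near px (120,240), (150,240), (182,250) and (213,235), and the bottle is at (264,138).

```bash
cat > h.py <<'E'
import cv2,numpy as np
def cast(c,px,z):
    R=cv2.Rodrigues(c["rvec"])[0];o=-R.T@np.ravel(c["tvec"])
    p=np.asarray(px,float).reshape(-1,2)
    d=np.c_[p,np.ones(len(p))]@np.linalg.inv(c["camera_matrix"]).T@R
    return (o+d*((z-o[2])/d[:,2])[:,None])[:,:2]
def axis(P):
    (cx,cy),_,_=r=cv2.minAreaRect((P*1000).astype(np.float32))
    b=cv2.boxPoints(r)/1000;e1,e2=b[1]-b[0],b[2]-b[1]
    e,s=(e1,e2) if np.hypot(*e1)>np.hypot(*e2) else (e2,e1)
    a=np.arctan2(e[1],e[0]);a=(a+np.pi/2)%np.pi-np.pi/2
    return np.array([cx,cy])/1000,a,np.hypot(*e),np.hypot(*s)
def blobs(c,mask,z,amin):
    out=[]
    for k in cv2.findContours(mask,cv2.RETR_EXTERNAL,cv2.CHAIN_APPROX_NONE)[0]:
        if cv2.contourArea(k)<amin: continue
        m=np.zeros_like(mask);cv2.drawContours(m,[k],-1,255,-1)
        ys,xs=np.nonzero(m&mask)
        out.append((axis(cast(c,np.c_[xs,ys],z)),np.c_[xs,ys]))
    return out
def roi(mask,x0,x1,y0,y1):
    m=np.zeros_like(mask);m[y0:y1,x0:x1]=mask[y0:y1,x0:x1];return m
E
python3 - <<'E'
from h import *
c=dict(np.load("top0.npz"));f=c["frame"];hsv=cv2.cvtColor(f,cv2.COLOR_BGR2HSV)
d=f[...,2].astype(int)-f[...,0]
m=roi(((d>18)*255).astype(np.uint8),112,225,185,305)
for (a,ang,L,W),px in blobs(c,m,.013,40): print("sp",a.round(4),round(ang,3),round(L,4),round(W,4),px.mean(0).round(1), cast(c,px.mean(0),.013).round(4),c["range_z"][int(px[:,1].mean()),int(px[:,0].mean())])
g=hsv[...,2]
print("board V",np.percentile(roi(g,292,408,206,282)[206:282,292:408],[2,5,10,15,50]))
mk=roi(((g<95)*255).astype(np.uint8),290,409,203,285)
for (a,ang,L,W),px in blobs(c,mk,.012,20): print("mk",a.round(4),round(ang,3),round(L,4),round(W,4),px.mean(0).round(1),cast(c,px.mean(0),.012).round(4))
for n,p,z in(("post",(432,243),.06),("plain",(274,243),.02),("bottle",(264,131),.13),("boardcorners",(288,201),.012),("",(411,287),.012)):print(n,cast(c,p,z).round(3))
v=np.vstack([m,mk]);v=np.hstack([m[180:310,100:240],mk[180:310,280:420]])
cv2.imwrite("pics/masks.png",cv2.resize(np.hstack([v,v*0])[:,:280],None,fx=2.8,fy=2.8,interpolation=0))
cv2.imwrite("pics/crop.png",cv2.resize(np.hstack([f[180:310,100:240],f[180:310,280:420]]),None,fx=2.8,fy=2.8,interpolation=2))
E
```

```text
sp [0.4866 0.1927] -0.047 0.0809 0.0234 [181.9 249.6] [[0.4862 0.1925]] 1.094018
sp [0.5081 0.347 ] -0.079 0.1113 0.0285 [119.9 240.2] [[0.5087 0.3469]] 1.0996516
sp [0.5078 0.272 ] 0.326 0.171 0.0249 [150.1 240.7] [[0.5075 0.2718]] 1.0972703
sp [0.5264 0.1196] 0.229 0.141 0.0233 [211.9 233.2] [[0.5267 0.1193]] 1.1005043
board V [ 92.  95. 114. 158. 175.]
mk [ 0.4534 -0.181 ] -0.017 0.0913 0.0024 [334.5 263.8] [[ 0.4536 -0.181 ]]
mk [ 0.4697 -0.1059] -0.008 0.058 0.0024 [303.4 257.2] [[ 0.469  -0.1057]]
mk [ 0.4562 -0.255 ] -0.026 0.0912 0.0048 [365.3 260.8] [[ 0.4613 -0.2558]]
mk [ 0.5535 -0.3299] 0.005 0.0834 0.005 [394.8 221.7] [[ 0.5565 -0.3303]]
post [[ 0.504 -0.401]]
plain [[ 0.503 -0.034]]
bottle [[ 0.754 -0.01 ]]
boardcorners [[ 0.607 -0.069]]
 [[ 0.399 -0.364]]
```

View pics/masks.png

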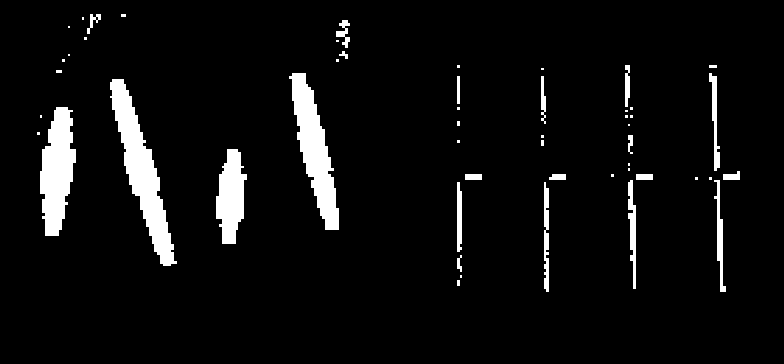

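The mask view shows four clean spindle blobs whose lengths match (81, 111, 171 and 141 mm). The mark mask is too thin, so I'll raise its threshold.

```bash
python3 - <<'E'
from h import *
c=dict(np.load("top0.npz"));g=cv2.cvtColor(c["frame"],cv2.COLOR_BGR2HSV)[...,2]
mk=roi(((g<140)*255).astype(np.uint8),290,409,202,286)
C=[]
for (a,ang,L,W),px in blobs(c,mk,.012,60):
    P=cast(c,px,.012); print(a.round(4),round(ang,3),round(L,4),round(W,4)); C.append(a)
C=np.array(sorted(C,key=lambda p:-p[1]));print(np.diff(C,axis=0).round(4),np.hypot(*np.diff(C,axis=0).T))
# board outline: pale, low saturation vs bench
# long-stroke fit from pixels away from short strokes
ys,xs=np.nonzero(mk);P=cast(c,np.c_[xs,ys],.012)
s=[]
for k in C:
    q=P[(abs(P[:,1]-k[1])<.008)];n=np.polyfit(q[:,0],q[:,1],1);s.append(np.arctan(n[0]))
    q2=P[(abs(P[:,1]-k[1])<.022)&(abs(P[:,1]-k[1])>.006)&(abs(P[:,0]-k[0])<.02)]
    print("fit",k.round(4),"ang",round(s[-1],4),"xrange",q[:,0].min().round(4),q[:,0].max().round(4),"cross x",np.median(q2[:,0]).round(4),"y at cross",np.polyval(n,np.median(q2[:,0])).round(4))
E
```

```text
[ 0.5057 -0.3291] -0.037 0.1941 0.0388
[ 0.5053 -0.2552] -0.151 0.1925 0.0367
[ 0.5048 -0.1796] -0.147 0.193 0.0368
[ 0.5045 -0.1051] -0.159 0.1931 0.0394
[[ 0.0003 -0.0745]
 [ 0.0005 -0.0756]
 [ 0.0004 -0.074 ]] [0.07451924 0.07556845 0.07397887]
fit [ 0.5045 -0.1051] ang 0.0002 xrange 0.4072 0.6021 cross x 0.5036 y at cross -0.1049
fit [ 0.5048 -0.1796] ang 0.0037 xrange 0.4077 0.6023 cross x 0.5039 y at cross -0.1797
fit [ 0.5053 -0.2552] ang 0.0086 xrange 0.4082 0.6025 cross x 0.5042 y at cross -0.2548
fit [ 0.5057 -0.3291] ang 0.0084 xrange 0.4086 0.6027 cross x 0.5057 y at cross -0.3299
```

```bash
cat > pp.py <<'E'
from h import *
from plant import manip,status,viewer
from scipy.spatial.transform import Rotation as Ro
S={170:((.5077,.2719),.326),140:((.5265,.1195),.229),110:((.5084,.347),-.079),80:((.4864,.1926),-.047)}
M={170:((.5055,-.3293),.005),140:((.5047,-.2550),.005),110:((.5043,-.1797),.005),80:((.5040,-.1050),.005)}
def ori(a): return (Ro.from_euler("z",a)*Ro.from_euler("x",np.pi)).as_rotvec()
def go(k,src=None,zp=.006,zd=.0155):
    (x,y),a=src or S[k];(u,v),b=M[k];t=[status.get_obs()["clock"]]
    manip.gripper_to(.045)
    manip.movep([x,y,.16],ori(a)); manip.move_straight([x,y,zp],rate=.15)
    t.append(status.get_obs()["clock"])
    manip.gripper_to(0); w=status.get_obs()["width"]
    manip.move_straight([x,y,.14],rate=.15)
    manip.move_straight([u,v,.14],rate=.2,orientation=ori(b))
    o=status.get_obs();w2=o["width"];t.append(o["clock"])
    manip.move_straight([u,v,zd],rate=.1); o=status.get_obs()
    manip.gripper_to(.045); manip.move_straight([u,v,.14],rate=.15)
    t.append(status.get_obs()["clock"])
    print(k,"w",round(w,4),round(w2,4),"pos",o["position"].round(4),"F",np.round(o["force"],1),"t",np.round(t,1))
E
python3 - <<'E'
from pp import *
print([manip.inverse_kinematics([*p,z],ori(a)) is not None for d in(S,M) for p,a in d.values() for z in(.006,.16)])
go(170)
c=viewer.capture("top");cv2.imwrite("pics/t1.png",c["frame"])
E
```

```text
[True, True, True, True, True, True, True, True, True, True, True, True, True, True, True, True]
170 w 0.0002 0.0005 pos [ 0.506  -0.3296  0.0162] F [ 0.1 -0.4 -0.6] t [ 0.1  5.3 10.3 13.5]
```

View pics/t1.png

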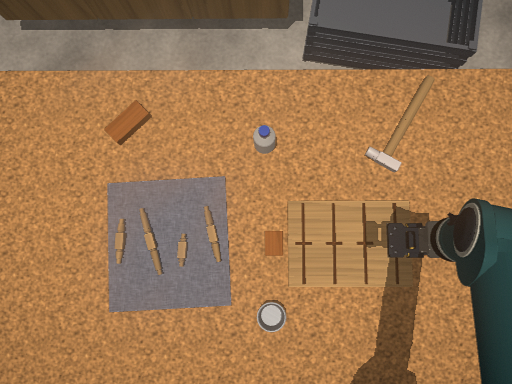

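The grip closed on nothing (width about 0). The spindle still lies at (150,240), not visibly moved. I'll go back down on it, stop before closing, and look at the state.

```bash
python3 - <<'E'
from pp import *
(x,y),a=S[170]
manip.movep([x,y,.16],ori(a)); manip.move_straight([x,y,.006],rate=.15)
o=status.get_obs();print(o["position"],o["orientation"],ori(a),o["width"],o["force"].round(1),o["clock"])
c=viewer.capture("scene");np.savez("s2.npz",**c)
t=viewer.capture("top")
def px(c,p): return cv2.projectPoints(np.array([p],float),c["rvec"],c["tvec"],c["camera_matrix"],None)[0].ravel()
print(px(c,[x,y,.006]),px(t,[x,y,.006]))
u,v=px(c,[x,y,.02]).astype(int)
A=cv2.resize(c["frame"][v-60:v+60,u-50:u+50],None,fx=4,fy=4,interpolation=2)
u,v=px(t,[x,y,.02]).astype(int)
B=cv2.resize(t["frame"][v-60:v+60,u-50:u+50],None,fx=4,fy=4,interpolation=2)
cv2.imwrite("pics/g2.png",np.hstack([A,B]))
E
```

```text
[0.50829731 0.27244217 0.00693059] [-3.09930497e+00 -5.09734620e-01 -2.40876872e-03] [3.09995049e+00 5.09815039e-01 3.12171678e-17] 0.045002790041333736 [-0.2  0.2 -0. ] 16.8417
[332.52333549 157.99681546] [150.7784367  240.73193965]
```

View pics/g2.png

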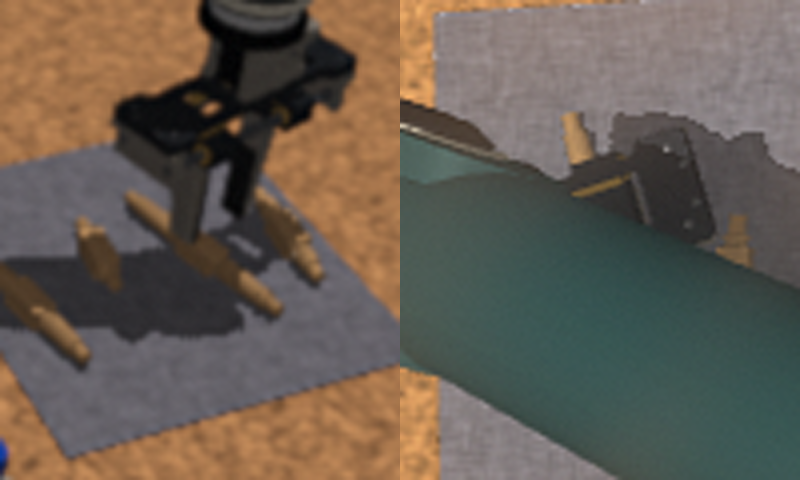

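The scene crop (left) shows the open fingers straddling the block. Their tips, at about crop (190,238) and (238,215), are clearly above the mat by about 20 mm. The tips sit higher than the nominal TCP, so I'll descend further with contact sensing.

```bash
python3 - <<'E'
from pp import *
(x,y),a=S[170]
try:
    print(manip.move_straight([x,y,-.03],rate=.03,contact_N=4))
except manip.MotionError as e: print("ME",e)
o=status.get_obs();print(o["position"],o["width"],o["force"].round(1),o["clock"])
c=viewer.capture("scene")
cv2.imwrite("pics/g3.png",cv2.resize(c["frame"][100:220,270:400],None,fx=4,fy=4,interpolation=2))
E
```

```text
False
[ 0.50786448  0.27197861 -0.02980913] 0.0450287553339366 [ 0.8  0.9 -0.6] 18.2917
```

View pics/g3.png

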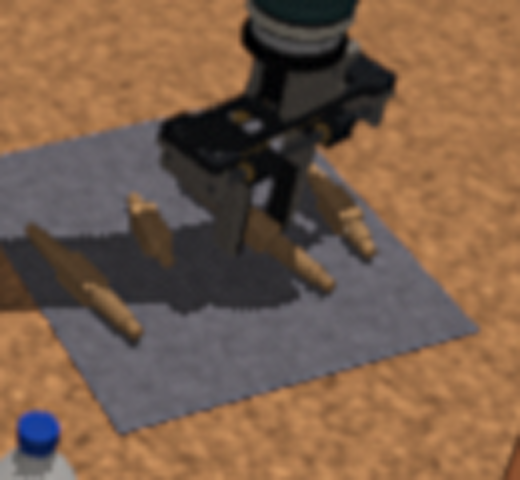

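The fingers now straddle the block, with tips near the mat at about crop (235,252), and there is still no contact at a reported z of -0.03. I'll keep going gently until something touches to find the true offset.

```bash
python3 - <<'E'
from pp import *
(x,y),a=S[170]
print(manip.move_straight([x,y,-.055],rate=.015,contact_N=3))
o=status.get_obs();print(o["position"],o["width"],o["force"].round(1),o["clock"])
E
```

```text
True
[ 0.50778958  0.27190899 -0.03113096] 0.04474249006325831 [ 0.6 -0.1  5.6] 18.7667
```

Contact came at reported z = -0.031, where the mat top is 0.003, so the tips are about 34 mm above the reported TCP. I'll lift 2 mm and grip.

```bash
python3 - <<'E'
from pp import *
(x,y),a=S[170]
manip.move_straight([x,y,-.029],rate=.05)
manip.gripper_to(0);o=status.get_obs();print(o["position"],o["width"],o["finger_force"],o["force"].round(1))
manip.move_straight([x,y,.10],rate=.15)
o=status.get_obs();print(o["position"],o["width"],o["finger_force"],o["force"].round(1),o["clock"])
c=viewer.capture("scene")
cv2.imwrite("pics/g4.png",cv2.resize(c["frame"][70:220,270:400],None,fx=4,fy=4,interpolation=2))
E
```

```text
[ 0.50760733  0.27180616 -0.02914389] 0.019321012300750222 29.992218911647797 [ 0.3 -0.  -0.6]
[0.50723615 0.2713038  0.09909197] 0.019547630127439337 29.992148280143738 [ 0.2 -0.7 -0.8] 20.525
```

View pics/g4.png

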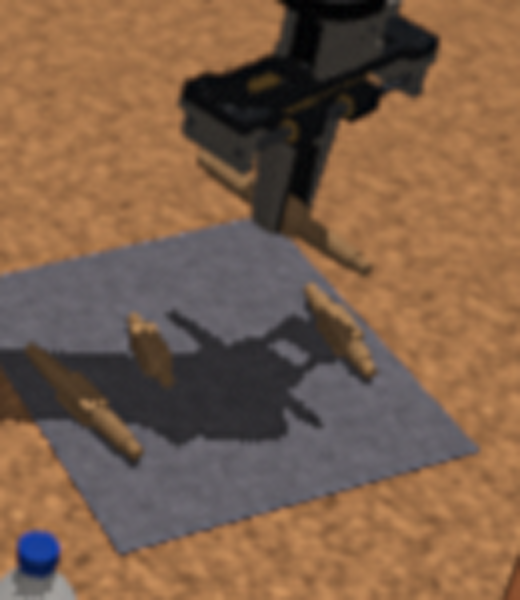

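The 170 is held level (width 19.5 mm). I'll place it with a guarded descent and then measure it.

```bash
cat >> pp.py <<'E'
def place(k,b=None):
    (u,v),b=M[k]
    manip.move_straight([u,v,.09],rate=.25,orientation=ori(b)); w=status.get_obs()["width"]
    manip.move_straight([u,v,-.008],rate=.15)
    hit=manip.move_straight([u,v,-.026],rate=.02,contact_N=2.5); o=status.get_obs()
    manip.gripper_to(.045); manip.move_straight([u,v,.09],rate=.2)
    print("place",k,"hit",hit,"w",round(w,4),o["position"].round(4),"F",np.round(o["force"],1),"t",round(status.get_obs()["clock"],1))
def pick(k,src=None):
    (x,y),a=src or S[k]
    manip.movep([x,y,.09],ori(a)); manip.move_straight([x,y,-.029],rate=.15)
    manip.gripper_to(0); w=status.get_obs()["width"]
    manip.move_straight([x,y,.09],rate=.2)
    print("pick",k,"w",round(w,4),round(status.get_obs()["width"],4),"t",round(status.get_obs()["clock"],1))
    return w>.015
def see(name,x0,x1,y0,y1,z=.022):
    c=viewer.capture("top");cv2.imwrite(f"pics/{name}.png",c["frame"]);return c
E
python3 - <<'E'
from pp import *
place(170)
if pick(140):
    see("t2",0,0,0,0)
E
```

```text
place 170 hit True w 0.0199 [ 0.5054 -0.3294 -0.0202] F [-0.4 -0.5  5.4] t 25.8
pick 140 w 0.0199 0.0199 t 29.6
```

View pics/t2.png

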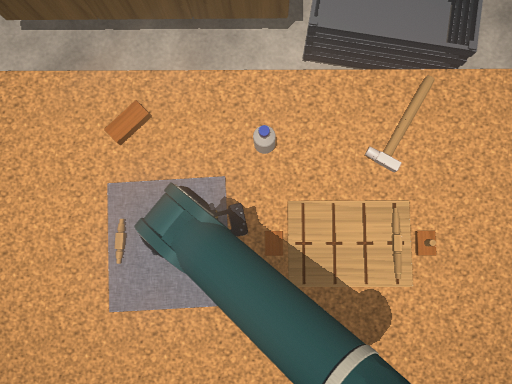

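The 170 lies on the post-end mark at about (397,243), beside the post block at (428,243). The 140 is in the gripper. Next I'll do the rest, stopping if a grip fails.

```bash
python3 - <<'E'
from pp import *
place(140)
for k in(110,80):
    if not pick(k): break
    place(k)
manip.movep([.40,.25,.16],ori(.3))
c=viewer.capture("top");np.savez("t3.npz",**c)
cv2.imwrite("pics/t3.png",c["frame"]);cv2.imwrite("pics/t3b.png",cv2.resize(c["frame"][190:300,280:440],None,fx=5,fy=5,interpolation=2))
print(status.get_obs()["clock"])
E
```

```text
place 140 hit True w 0.0197 [ 0.5046 -0.2551 -0.0197] F [-1.1 -0.9  6.3] t 34.0
pick 110 w 0.0197 0.0196 t 38.4
place 110 hit True w 0.0197 [ 0.5043 -0.1798 -0.02  ] F [-0.7  0.2  3.6] t 43.3
pick 80 w 0.0199 0.0196 t 46.9
place 80 hit True w 0.0197 [ 0.504  -0.1051 -0.0198] F [-1.2 -1.1  6.1] t 50.9
52.35
```

View pics/t3b.png

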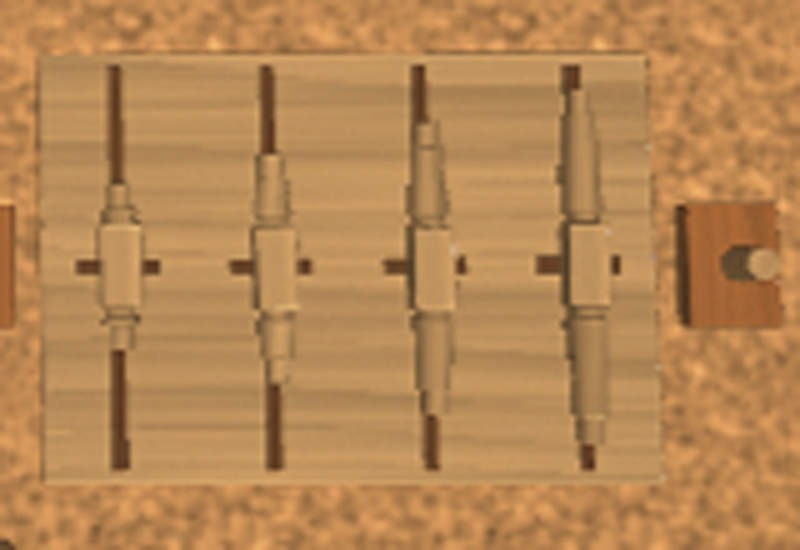

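```bash
python3 - <<'E'
from pp import *
c=dict(np.load("t3.npz"))
for k,p in zip((80,110,140,170),((121,266),(275,268),(433,268),(589,264))):
    q=cast(c,np.array(p)/5+[279.6,189.6],.032)[0];print(k,((q-M[k][0])*1000).round(1),"mm", c["range_z"][int(190+p[1]/5),int(280+p[0]/5)])
o=status.get_obs();print(o["clock"],o["force"].round(1))
print(manip.hand_in())
E
```

```text
80 [-0.3 -0.3] mm 1.0803812
110 [-1.2  0.5] mm 1.0817337
140 [-1.3  0.2] mm 1.0796992
170 [ 0.1 -0. ] mm 1.0793781
52.35 [ 0.2  0.4 -0.3]
the job is handed in; nothing more can be done
None
```

All four spindles lie flat on their marks, running 170, 140, 110, 80 mm from the dowel-post end, each measured within about 1.5 mm of its cross; the bottle was not touched, and I handed the job in at about 52 s (no verdict was returned).

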